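Tip the portion hopper into the gift box and shut the box

ROBOT

A 6-joint arm with a two-finger parallel gripper is mounted at the origin on a cart in front of the work surface, level with it; the furniture and walls round the work are solid. World frame = base frame: x ahead of the robot, y to its left, z up, the work surface at z = 0. Lengths are in m, angles in rad, forces in N, time in s.
With the tool pointing down it reaches from about 0.25 to 0.725 m from the base axis. Payload 4 kg.
Tool frame: the origin (TCP) lies midway between the tips of the shut fingers; the grasp point (between the pads) lies 19 mm behind it; z points along the fingers, y is the line along which they close (so a half turn about z gives the same grasp; the last joint's range is limited). The gripper opens to 85 mm and grips with 20 to 120 N. Pads are 22 mm wide; open, the fingers measure 114 mm over their backs; the gripper's body (76 mm by 85 mm) begins 54 mm behind the grasp point. The pads swing forward as they close: fully open they stand 13 mm farther back than shut.
Start: joints at [1.213, 0.241, 0.005, 1.335, 0, 1.571], TCP at [0.175, 0.468, 0.231] pointing down, gripper open.
Joint ranges: [-2.72, 2.72], [-1.05, 1.87], [-1.09, 1.28], [-1.99, 2.15], [-1.42, 1.44], [-3.14, 3.14]. Speed limits (rad/s): [2.79, 2.79, 3.14, 3.14, 3.14, 3.14].

INTERFACE

Orientations are given as a unit quaternion [x, y, z, w].
In Python, from workcell import bot gives the robot as it stands. The module is installed in compiled form; this text tells all that it offers.
- The arm moves only by the tool jog_arm, never from a script. Its argument "deltas" is a list of rows, each an object with "fingers": the opening, from 0 (shut) to 1 (fully open); "delta_pos": the shift along the tool's x, y, z normalised to -1 to 1, where 1 is 300 mm, a list of three; "yaw": the turn about the tool's z normalised to -1 to 1, where 1 is pi/4 rad. A call has 1 to 12 rows; each row is the pose to reach, as a shift and turn from the pose commanded when the call began, along the tool's axes at that moment; what a row does not reach only later rows make up. A row lasts 1/10 s, in which the tool goes at most 50 mm and 8.59 degrees, less where a joint would pass 70% of its speed; a pose out of reach is approached as far as the arm can. A call with a number of a shift or a turn outside -1 to 1 is refused whole. A call with a gripper value outside its range is refused whole. The fingers move at their own pace and stop on an object; the grip force is fixed at half the most. Time passes only in rows, so rows that repeat a pose let the fingers close. It gives the time, the measured TCP pose, the force, the opening and the grip force at its end, in the units of the state.
- bot.get_obs(): the state, without advancing time (a new reading comes with each control period).
- bot.camera(name): name is "side" or "top" or "wrist"; returns a dict with "image" (480x640x3 uint8, red, green, blue), "range_z" (480x640 float32, m along the optical axis (not along the pixel's ray), 0 where there is no reading), "fx", "fy", "cx", "cy" (pixels), "rvec" (rotation vector, rad) and "tvec" (3), from world to camera coordinates, as OpenCV has them. Camera axes: x right, y down, z forward; pixel columns grow to the right and rows downward; lengths in m; the calibration is good to about 2 mm. A picture is of the moment at which its call begins.
- bot.job_done(): hands the job in; it is judged then, once.
The state is a dict: "clock": time; "joint_pos": joint angles; "joint_vel": joint speeds; "tau": joint torques, N m; "eef_pos": TCP position; "tool_rot": TCP orientation; "ft_force": force on the tool from outside, world axes, zero at the start; "ft_torque": the same for the moment, N m; "grip_width": finger opening in m; "grasp_force": force on a finger pad.
Only numpy, scipy, OpenCV 4.12 (cv2) and the standard library are available. Lean on these libraries where they do the work, as an engineer would, in place of code of your own. Each camera call takes 0.05 s, during which the arm holds its last target. There are 200 camera calls.

TASK

Top up the open gift box that stands under the tipping hopper: swing the hopper over by its ball lever, past its catch, until it is fully tipped and the two gingerbreads have slid into the box, then ease it back slowly, without letting it drop back under its own weight, until it clicks fully upright. Then shut the box lid right down, let go of everything, and leave the other things on the bench where they are.

Things in the scene. Friction and masses are not known exactly. Their poses are not given: they have to be found in the camera images.
- hopper_stand: Fixed grey base plate, about 260 (x) x 340 (y) x 5 mm, on the bench. Two grey cheek plates (top 142 mm above the bench) carry the hopper; on its -y side is the nest with the gift box. Origin on the bench under the middle of the hopper's pivot shaft; the shaft lies along the stand's x axis (roughly away from the robot). The hopper tips towards the stand's -y side.
- hopper_pivot (a point): Middle of the pivot shaft, 120 mm above the bench; the hopper turns about the stand's x axis through it. The empty hopper is top-heavy: tipped beyond about 0.95 rad it falls on to its tipped stop and stays there; short of that it swings back towards upright by itself unless held. It turns very freely: grip the ball, or guide it from both sides at 0.1 m/s or less, to keep it in hand.
- hopper (a joint): Angle of the steel hopper, a scoop 156 mm wide, rim 232 mm above the bench (up to 330 mm while swinging): 0 upright, 1.396 rad fully tipped on its stop. A sprung roller holds it in a catch at 0; about 10 N at the ball push it out. The catch's crest is at 0.23 rad, it is clear of it beyond 0.45 rad. Going back it must be pushed over the crest again; below that it snaps home.
- lever_ball (a point): Centre of the black ball, 36 mm across, on the hopper's lever (12 mm rod), which turns with the hopper in a plane 145 mm to the -x (robot) side of the pivot point; ball 150 mm from the shaft axis. Upright it leans 40 degrees to the stand's +y (ball 96 mm to +y, 115 mm above the pivot), fully tipped 40 degrees to -y. 49 mm clear to the hopper's side, nothing above.
- gift_box: Kraft gift box, 222 (x) x 137 (y) mm outside, walls 2 mm thick, 56 mm high, held in the stand's nest, 114 mm to the -y side of the pivot, parallel to the stand. Origin at the centre of its underside, 5 mm above the bench. It already holds a flat layer of gingerbreads about 14 mm deep.
- gift_box_lid (a joint): Lid of the gift box: 0 shut flat, 1.85 rad wide open. A shallow cardboard cover with a stiff clear window, 230 (x) x 143 (y) mm with 44 mm skirts, hinged along the box's -y long edge. It stands open about upright or a little beyond, outer face to -y, and swings to +y to shut. It stays about where it is left or sinks slowly; about 1 N moves it.
- lid_hinge (a point): Middle of the lid's hinge line, on top of the box's -y wall, 61 mm above the bench, parallel to the stand's x axis. The lid's outer face is 2 mm from the hinge line, its free edge 143 mm from it.
- ginger_round: Hard, smooth round brown gingerbread with white icing, 66 mm across, 11 mm thick, lying in the hopper at the start. Origin at the centre of its underside.
- ginger_star: Hard, smooth six-pointed gingerbread, 68 mm across, 11 mm thick, in the hopper at the start. Origin at the centre of its underside.
- scissors: Bystander: red-handled scissors, 199 mm long, flat on the bench to the right. Origin near their middle.
- ribbon_spool: Bystander: spool of red ribbon, 104 x 132 x 32 mm, on the bench to the right.
- packed_box: Bystander: closed kraft gift box, 234 x 145 x 62 mm, on the bench to the left. Origin at the centre of its underside.
Mind the look-alikes: they are no part of the job. What is shaped like the ginger_star but green is not meant. What is shaped like the ginger_round but turquoise is not meant.

How it is judged:
By the outcome, as a careful person would: the job done as asked, in the order asked, and still so for the second after the job is handed in, with the robot touching nothing.
It also fails if it takes over 61 s, if anything falls off the work surface, if the arm or the gripper's body presses on something with over 40 N, if the wrist force passes 120 N, or if a joint passes its speed limit or range.

## Working session

There is one attempt and no reset: what is moved stays moved. The work goes in short steps, Python scripts to look and compute and a tool call to move; the robot and the scene stay as the last step left them, time stands still between calls to the robot, and variables do not carry over. Pictures are saved under pics/ and viewed, at most 10 in all, crops included, and the job is handed in when it is done.

Besides the shell and the picture viewer there is one more tool, called after "Emit:" as name(argument=value, ...) on one line, values as JSON. jog_arm: Moves the arm, as the interface text tells. Scaled input: -1 to 1 covers 300 mm each way for a shift and pi/4 rad each way for a turn. Its arguments: {"type":"object","properties":{"deltas":{"type":"array","items":{"type":"object","properties":{"fingers":{"type":"number"},"delta_pos":{"type":"array","items":{"type":"number"}},"yaw":{"type":"number"}}}}},"required":["deltas"]}

```bash
mkdir -p pics; cat > h.py <<'E'
import numpy as np, cv2
from workcell import bot
def cam(n,save=None):
    c=bot.camera(n)
    if save: cv2.imwrite('pics/'+save,c['image'][:,:,::-1])
    return c
def world(c,u,v,d=None):
    d=c['range_z'][int(v),int(u)] if d is None else d
    R=cv2.Rodrigues(np.array(c['rvec'],float))[0]
    p=np.array([(u-c['cx'])/c['fx']*d,(v-c['cy'])/c['fy']*d,d])
    return R.T@(p-np.array(c['tvec']).ravel())
def cloud(c):
    v,u=np.mgrid[:480,:640]; d=c['range_z']
    R=cv2.Rodrigues(np.array(c['rvec'],float))[0]
    p=np.stack([(u-c['cx'])/c['fx']*d,(v-c['cy'])/c['fy']*d,d],-1)
    return (p-np.array(c['tvec']).ravel())@R
E
python3 - <<'E'
from h import *
import pickle
o=bot.get_obs(); print(o)
d={n:cam(n,n+'0.png') for n in('top','side')}
pickle.dump(d,open('c0.pkl','wb'))
E
```

```text
{'clock': 0.0, 'joint_pos': array([1.21296290e+00, 2.41408303e-01, 3.72837676e-03, 1.33523672e+00,
       4.47957301e-05, 1.57082882e+00]), 'joint_vel': array([-0.00024176,  0.00070999,  0.00013517,  0.00159744, -0.00033409,
       -0.00114228]), 'tau': array([-9.04466178e-04, -3.72318184e+01,  2.52408868e+01,  1.68199110e-02,
       -1.35879832e-04, -3.91775956e-06]), 'eef_pos': array([0.17488413, 0.46772932, 0.23041691]), 'tool_rot': array([ 1.77979594e-01,  9.84033607e-01, -1.03925315e-03, -2.10693234e-04]), 'ft_force': array([-0.85927   , -0.56549188, -0.09390407]), 'ft_torque': array([ 0.07085395, -0.06262532,  0.05768944]), 'grasp_force': 0.0, 'grip_width': 0.08565629263409993}
```

View pics/top0.png

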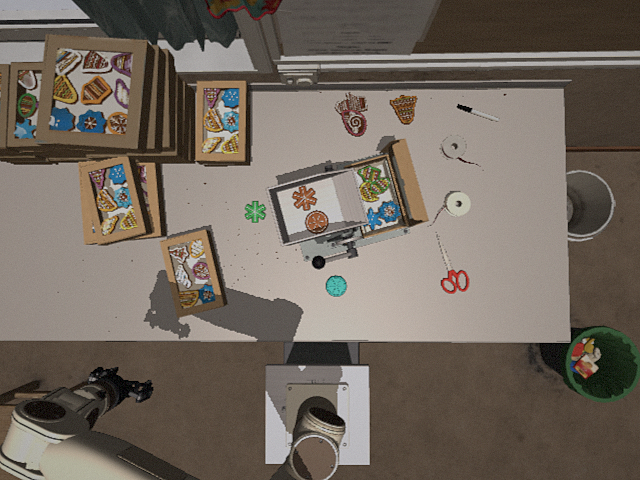

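View pics/side0.png

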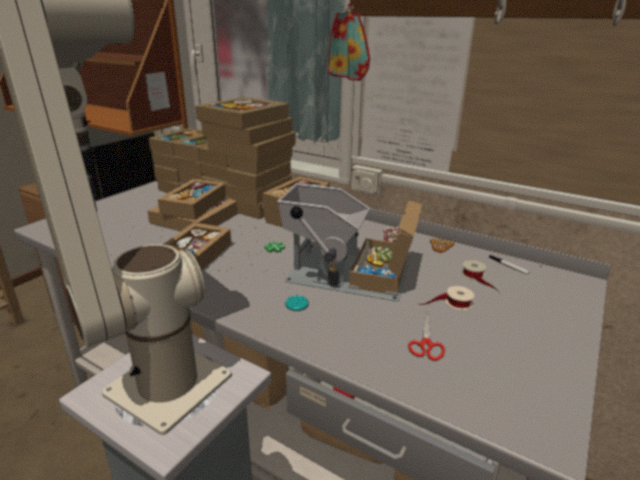

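Top view: the black lever ball is at (318,262). The hopper is at (312,207), with the brown star (305,196) and brown round (317,221) inside. The open box is at (380,195) and the lid stands at (410,180). Look-alikes: green star (255,211) and turquoise round (336,286), both on the bench. The dark shaft parts at (348,245) and the robot's dark gripper could be mistaken for the ball; the ball is the one on the lever's end. The side view agrees, with the ball at (297,212).

```bash
python3 - <<'E'
from h import *
import pickle
d=pickle.load(open('c0.pkl','rb'))
c=d['top']
im=c['image'][125:285,235:445,::-1]
cv2.imwrite('pics/crop.png',cv2.resize(im,None,fx=3.6,fy=3.6,interpolation=cv2.INTER_CUBIC))
print('ball',world(c,318,262), world(d['side'],297,212))
P=cloud(c)
# ball cloud
for n in('top','side'):
    Q=cloud(d[n]);I=d[n]['image'].astype(int).max(-1)
    m=(I<60)&(Q[...,2]>.19)&(Q[...,2]<.26)&(Q[...,0]>.2)&(Q[...,0]<.5)&(abs(Q[...,1])<.15)
    print(n,m.sum(),np.median(Q[m],0),Q[m].min(0),Q[m].max(0))
# hopper rim z 0.222-.24
m=(abs(P[...,2]-.232)<.006)&(P[...,0]>.3)&(P[...,0]<.75)&(abs(P[...,1])<.25)
print('rim',m.sum(),cv2.minAreaRect(P[m][:,:2].astype(np.float32)))
ly=(P[...,2]>.12)&(P[...,0]>.3)&(P[...,0]<.8)&(P[...,1]<-.13)&(P[...,1]>-.4)
print('lid',ly.sum(),cv2.minAreaRect(P[ly][:,:2].astype(np.float32)),P[ly].max(0),P[ly].min(0))
for n,u,v in [('pack',195,272),('green',255,211),('turq',336,286),('platecorner',305,263),('pl2',412,232)]: print(n,world(c,u,v))
E
```

```text
ball [ 0.46810946 -0.00942466  0.255513  ] [ 0.45556742 -0.02193667  0.24269072]
top 129 [ 0.46809164 -0.00940484  0.24957383] [ 0.45264107 -0.05114036  0.19012615] [0.48378881 0.00653577 0.25638919]
side 119 [ 0.45738297 -0.01804585  0.24097742] [ 0.44790931 -0.02961484  0.22088285] [4.69848733e-01 4.60140486e-04 2.54571929e-01]
rim 440 ((0.5682613849639893, 0.016280874609947205), (0.24223080277442932, 0.16664379835128784), 15.775744438171387)
lid 1409 ((0.6679040193557739, -0.19323916733264923), (0.2360292375087738, 0.16923128068447113), 15.214031219482422) [ 0.79851466 -0.13008609  0.21833475] [ 0.56255378 -0.30231978  0.12066617]
pack [0.43650167 0.3654374  0.05307673]
green [0.62431398 0.19100436 0.01636344]
turq [ 0.39265935 -0.05962427  0.01007999]
platecorner [0.46322155 0.03620207 0.00423541]
pl2 [ 0.5591322  -0.29518766  0.00252003]
```

View pics/crop.png

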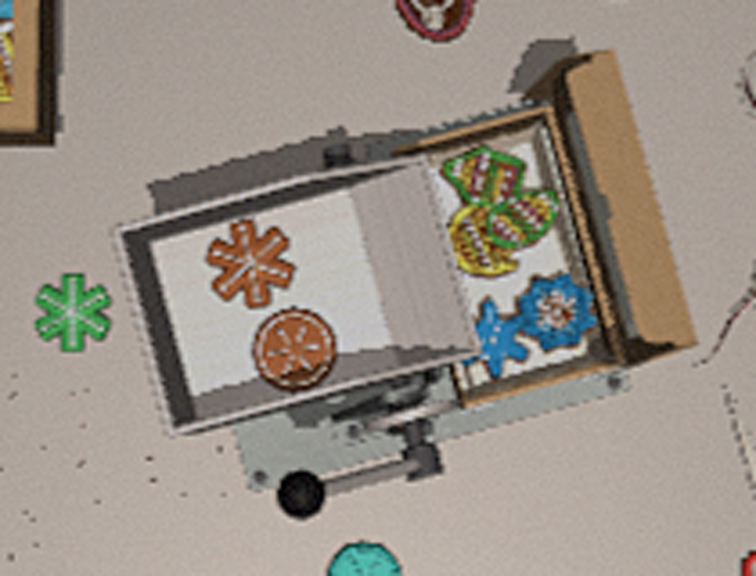

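Crop: brown star at (250,262) and brown round at (295,348) lie in the hopper. The ball at (301,494) is unmistakable on the rod's end. The stand's yaw is about 15.4°, so I'll align the tool to the stand: tool x = stand +y, tool y = stand +x.

Emit:
jog_arm(deltas=[{"fingers":1,"delta_pos":[-0.1,-0.1,-0.2],"yaw":0.1},{"fingers":1,"delta_pos":[-0.67,-0.6,-0.25],"yaw":0.7},{"fingers":1,"delta_pos":[-0.67,-0.6,-0.25],"yaw":0.7},{"fingers":1,"delta_pos":[-0.67,-0.6,-0.25],"yaw":0.7},{"fingers":1,"delta_pos":[-0.67,-0.6,-0.25],"yaw":0.7},{"fingers":1,"delta_pos":[-0.67,-0.6,-0.25],"yaw":0.7},{"fingers":1,"delta_pos":[-0.67,-0.6,-0.25],"yaw":0.7},{"fingers":1,"delta_pos":[-0.67,-0.6,-0.25],"yaw":0.7}])

```text
clock: 0.9
eef_pos: [0.3007, 0.2286, 0.3063]
tool_rot: [0.44, 0.898, 0.0, -0.0]
ft_force: [1.2, 0.2, 0.2]
grip_width: 0.0854
grasp_force: 0.0
```

```bash
cat >> h.py <<'E'
from scipy.spatial.transform import Rotation as Ro
PSI=np.deg2rad(15.4)
def plan(t,psi=PSI):
    "units to reach world TCP t, tool y along stand x"
    o=bot.get_obs(); R=Ro.from_quat(o['tool_rot']).as_matrix()
    a=np.arctan2(R[1,1],R[0,1])
    print('tcp',o['eef_pos'].round(4),'clk',o['clock'],'F',o['ft_force'].round(1),'closing deg',np.rad2deg(a).round(2),'zaxis',R[:,2].round(3))
    print('units',((R.T@(np.array(t)-o['eef_pos']))/.3).round(3),'yaw',((a-psi)/(np.pi/4)).round(3))
E
python3 - <<'E'
from h import *
plan((.468,-.009,.32))
E
```

```text
tcp [0.3007 0.2286 0.3063] clk 0.9 F [1.2 0.2 0.2] closing deg 37.82 zaxis [-0.     0.001 -1.   ]
units [-0.967 -0.045 -0.046] yaw 0.498
```

Emit:
jog_arm(deltas=[{"fingers":1,"delta_pos":[-0.4,-0.15,-0.05],"yaw":0.3},{"fingers":1,"delta_pos":[-0.4,-0.15,-0.05],"yaw":0.5},{"fingers":1,"delta_pos":[-0.97,-0.045,-0.05],"yaw":0.5},{"fingers":1,"delta_pos":[-0.97,-0.045,-0.05],"yaw":0.5},{"fingers":1,"delta_pos":[-0.97,-0.045,-0.05],"yaw":0.5},{"fingers":1,"delta_pos":[-0.97,-0.045,-0.05],"yaw":0.5},{"fingers":1,"delta_pos":[-0.97,-0.045,-0.05],"yaw":0.5},{"fingers":1,"delta_pos":[-0.97,-0.045,-0.05],"yaw":0.5},{"fingers":1,"delta_pos":[-0.97,-0.045,-0.05],"yaw":0.5}])

```text
clock: 1.8
eef_pos: [0.4683, -0.0067, 0.3208]
tool_rot: [0.604, 0.797, -0.0, -0.001]
ft_force: [-1.1, -0.1, 0.3]
grip_width: 0.0853
grasp_force: 0.0
```

```bash
python3 - <<'E'
from h import *
plan((.468,-.009,.216))
c=cam('wrist','w1.png')
P=cloud(c);I=c['image'].astype(int).max(-1)
m=(I<60)&(P[...,2]>.215)&(P[...,2]<.262)&(np.hypot(P[...,0]-.468,P[...,1]+.009)<.04)
Q=P[m];print(len(Q),Q.min(0) if len(Q) else 0,Q.max(0) if len(Q) else 0)
if len(Q)>10:
    from scipy.optimize import least_squares
    print(least_squares(lambda x:np.linalg.norm(Q-x,axis=1)-.018,[.468,-.009,.235],loss='soft_l1',f_scale=.002).x)
E
```

```text
tcp [ 0.4683 -0.0067  0.3208] clk 1.8 F [-1.1 -0.1  0.3] closing deg 15.65 zaxis [-0.002  0.    -1.   ]
units [-0.008 -0.003  0.349] yaw 0.005
1882 [ 0.45203364 -0.02347286  0.23092674] [0.4859142  0.00852653 0.25415867]
[ 0.46885038 -0.00957162  0.23409798]
```

View pics/w1.png

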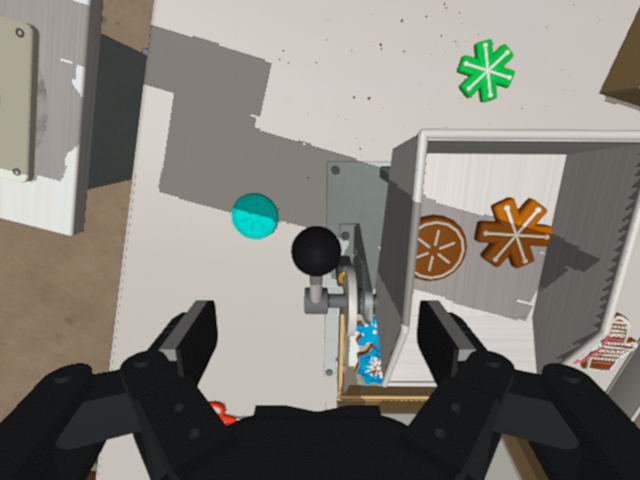

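The ball is at (316,250), midway between the fingers (200 and 435). The rod runs straight down the image and the hopper wall is to the right. I'll descend with the fingers partly closed for clearance, then grip.

Emit:
jog_arm(deltas=[{"fingers":0.7,"delta_pos":[-0.009,0,0],"yaw":0.0},{"fingers":0.7,"delta_pos":[-0.009,0,0.08],"yaw":0.0},{"fingers":0.7,"delta_pos":[-0.009,0,0.17],"yaw":0},{"fingers":0.7,"delta_pos":[-0.009,0,0.26],"yaw":0},{"fingers":0.7,"delta_pos":[-0.009,0,0.33],"yaw":0},{"fingers":0.7,"delta_pos":[-0.009,0,0.355],"yaw":0},{"fingers":0.7,"delta_pos":[-0.009,0,0.355],"yaw":0},{"fingers":0,"delta_pos":[-0.009,0,0.355],"yaw":0},{"fingers":0,"delta_pos":[-0.009,0,0.355],"yaw":0},{"fingers":0,"delta_pos":[-0.009,0,0.355],"yaw":0},{"fingers":0,"delta_pos":[-0.009,0,0.355],"yaw":0},{"fingers":0,"delta_pos":[-0.009,0,0.355],"yaw":0}])

```text
clock: 3.05
eef_pos: [0.4688, -0.0112, 0.2166]
tool_rot: [0.605, 0.796, -0.0, 0.0]
ft_force: [-4.8, -2.1, 6.3]
grip_width: 0.0331
grasp_force: 58.9
```

```bash
python3 - <<'E'
from h import *
plan((.4689,-.0096,.215))
print(bot.get_obs()['grip_width'])
# arc table: hopper angle -> tool shift units (x=+stand y, z down)
for q in np.arange(0,1.41,.1).tolist()+[1.396]:
    a=np.deg2rad(40)-q
    print(round(q,2),((np.sin(a)-np.sin(np.deg2rad(40)))*.15/.3).round(3),(-(np.cos(a)-np.cos(np.deg2rad(40)))*.15/.3).round(3))
E
```

```text
tcp [ 0.4688 -0.0112  0.2166] clk 3.05 F [-4.8 -2.1  6.3] closing deg 15.49 zaxis [-0.    -0.001 -1.   ]
units [0.005 0.002 0.005] yaw 0.002
0.03312396518551909
0.0 0.0 -0.0
0.1 -0.04 -0.03
0.2 -0.083 -0.056
0.3 -0.128 -0.078
0.4 -0.175 -0.095
0.5 -0.223 -0.107
0.6 -0.272 -0.115
0.7 -0.322 -0.117
0.8 -0.372 -0.114
0.9 -0.422 -0.107
1.0 -0.47 -0.094
1.1 -0.517 -0.077
1.2 -0.562 -0.055
1.3 -0.604 -0.029
1.4 -0.644 0.001
1.4 -0.643 -0.0
```

The width reads 33 mm against a 36 mm ball, and there is an upward push on the tool. The grip may be high, so I'll regrasp 8 mm lower.

Emit:
jog_arm(deltas=[{"fingers":0.6,"delta_pos":[0,0,0],"yaw":0},{"fingers":0.6,"delta_pos":[0,0,0],"yaw":0},{"fingers":0.6,"delta_pos":[0,0,0.027],"yaw":0},{"fingers":0.6,"delta_pos":[0,0,0.027],"yaw":0},{"fingers":0,"delta_pos":[0,0,0.027],"yaw":0},{"fingers":0,"delta_pos":[0,0,0.027],"yaw":0},{"fingers":0,"delta_pos":[0,0,0.027],"yaw":0},{"fingers":0,"delta_pos":[0,0,0.027],"yaw":0}])

```text
clock: 3.85
eef_pos: [0.4687, -0.0111, 0.2066]
tool_rot: [0.605, 0.796, -0.001, -0.001]
ft_force: [-4.9, -1.0, 3.4]
grip_width: 0.0336
grasp_force: 59.4
```

```bash
python3 - <<'E'
from h import *
plan((.4689,-.0096,.215))
c=cam('side'); cv2.imwrite('pics/s1.png',cv2.resize(c['image'][150:300,250:430,::-1],None,fx=4,fy=4,interpolation=cv2.INTER_CUBIC))
E
```

```text
tcp [ 0.4687 -0.0111  0.2066] clk 3.85 F [-4.9 -1.   3.4] closing deg 15.49 zaxis [-0.002 -0.    -1.   ]
units [ 0.005  0.002 -0.028] yaw 0.002
```

View pics/s1.png

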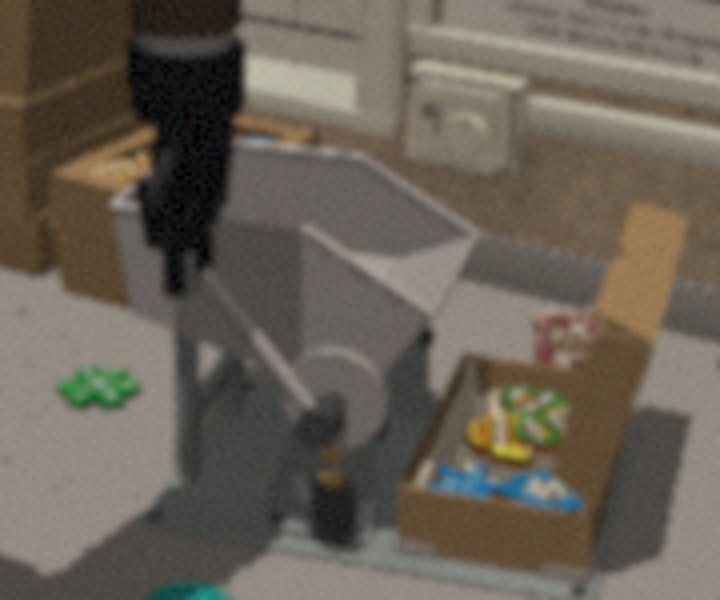

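The fingers hold the ball at about (185,260), with the rod running to the hub at (320,420). Lid and box are clear of the arm. The same width lower down means this is pad compliance and the grip is good. Tipping now along the arc, first half.

Emit:
jog_arm(deltas=[{"fingers":0,"delta_pos":[-0.02,0,-0.015],"yaw":0},{"fingers":0,"delta_pos":[-0.04,0,-0.03],"yaw":0},{"fingers":0,"delta_pos":[-0.061,0,-0.043],"yaw":0},{"fingers":0,"delta_pos":[-0.083,0,-0.056],"yaw":0},{"fingers":0,"delta_pos":[-0.105,0,-0.067],"yaw":0},{"fingers":0,"delta_pos":[-0.128,0,-0.078],"yaw":0},{"fingers":0,"delta_pos":[-0.151,0,-0.087],"yaw":0},{"fingers":0,"delta_pos":[-0.175,0,-0.095],"yaw":0},{"fingers":0,"delta_pos":[-0.199,0,-0.101],"yaw":0},{"fingers":0,"delta_pos":[-0.223,0,-0.107],"yaw":0},{"fingers":0,"delta_pos":[-0.272,0,-0.115],"yaw":0},{"fingers":0,"delta_pos":[-0.322,0,-0.117],"yaw":0}])

```text
clock: 5.1
eef_pos: [0.4966, -0.1051, 0.2432]
tool_rot: [0.605, 0.796, 0.001, 0.002]
ft_force: [-0.5, -0.9, 0.2]
grip_width: 0.0002
grasp_force: 0.0
```

```bash
python3 - <<'E'
from h import *
s=np.array([-.2656,.9641,0])
plan(np.array([.4687,-.0111,.2066])+s*(-.322*.3)+[0,0,.117*.3])
for q in (.8,.9,1.,1.1,1.2,1.25,1.3,1.35,1.396,1.41):
    a=np.deg2rad(40)-q; b=np.deg2rad(40)-.7
    print(q,((np.sin(a)-np.sin(b))*.5).round(3),(-(np.cos(a)-np.cos(b))*.5).round(3))
E
```

```text
tcp [ 0.4966 -0.1051  0.2432] clk 5.1 F [-0.5 -0.9  0.2] closing deg 15.53 zaxis [ 0.003 -0.001 -1.   ]
units [ 0.005 -0.007  0.005] yaw 0.003
0.8 -0.05 0.003
0.9 -0.099 0.01
1.0 -0.148 0.023
1.1 -0.195 0.04
1.2 -0.24 0.062
1.25 -0.261 0.074
1.3 -0.282 0.088
1.35 -0.302 0.103
1.396 -0.32 0.117
1.41 -0.326 0.121
```

The grip slipped off. Looking at the state.

```bash
python3 - <<'E'
from h import *
c=cam('wrist'); d=cam('side')
a=cv2.resize(c['image'][:,:,::-1],(400,300)); b=cv2.resize(d['image'][150:300,240:440,::-1],(400,300))
cv2.imwrite('pics/m2.png',np.hstack([a,b]))
t=cam('top')
for n,cc in(('wrist',c),('top',t),('side',d)):
    P=cloud(cc);I=cc['image'].astype(int).max(-1)
    m=(I<60)&(P[...,2]>.2)&(P[...,2]<.262)&(np.hypot(P[...,0]-.468,P[...,1]+.009)<.03)
    Q=P[m]; print(n,len(Q),Q.mean(0) if len(Q) else 0, Q.max(0) if len(Q) else 0)
E
```

```text
wrist 6019 [ 0.4698548  -0.01258697  0.24745224] [0.48637494 0.00263181 0.25405713]
top 142 [ 0.46775249 -0.01072849  0.2476976 ] [0.48349555 0.0063934  0.25777546]
side 122 [ 0.45842838 -0.01760372  0.24010342] [ 0.47205055 -0.00082642  0.25356596]
```

View pics/m2.png

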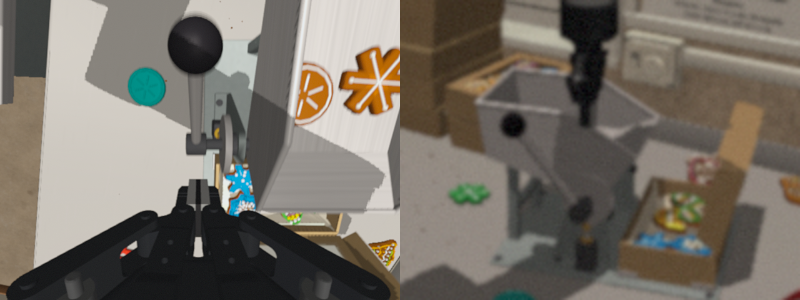

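Wrist half: the ball is at (195,45), back upright, with both gingerbreads still in the hopper. The shut fingers are at (198,190). The side half also shows the hopper home in its catch. With the closing axis along the shaft, only friction drives the ball. I'll turn the gripper 90° so the fingers stand on the ball's two swing sides, tips just below its equator and clear of the rod.

```bash
python3 - <<'E'
from h import *
print(bot.get_obs()['joint_pos'].round(3)); plan((.469,-.010,.32))
E
```

```text
[-0.209  0.249  0.044  1.365  0.     1.093]
tcp [ 0.4959 -0.1051  0.242 ] clk 5.25 F [ 0.4  0.6 -0.7] closing deg 15.39 zaxis [ 0.001  0.    -1.   ]
units [ 0.329 -0.002 -0.26 ] yaw -0.0
```

Emit:
jog_arm(deltas=[{"fingers":0.1,"delta_pos":[0,0,-0.13],"yaw":0},{"fingers":0.5,"delta_pos":[0,0,-0.27],"yaw":-0.2},{"fingers":0.7,"delta_pos":[0.1,0,-0.27],"yaw":-0.4},{"fingers":0.7,"delta_pos":[0.2,0,-0.27],"yaw":-0.6},{"fingers":0.7,"delta_pos":[0.329,0,-0.27],"yaw":-0.8},{"fingers":0.7,"delta_pos":[0.329,0,-0.27],"yaw":-1},{"fingers":0.7,"delta_pos":[0.329,0,-0.27],"yaw":-1}])

```text
clock: 5.95
eef_pos: [0.4685, -0.0073, 0.323]
tool_rot: [0.252, 0.968, 0.0, 0.0]
ft_force: [0.2, 0.2, -0.0]
grip_width: 0.0601
grasp_force: 0.0
```

Emit:
jog_arm(deltas=[{"fingers":0.7,"delta_pos":[0,0,0],"yaw":-1},{"fingers":0.7,"delta_pos":[0,0,0],"yaw":-1},{"fingers":0.7,"delta_pos":[0,0,0],"yaw":-1},{"fingers":0.7,"delta_pos":[0,0,0],"yaw":-1},{"fingers":0.7,"delta_pos":[0,0,0],"yaw":-1},{"fingers":0.7,"delta_pos":[0,0,0],"yaw":-1},{"fingers":0.7,"delta_pos":[0,0,0],"yaw":-1}])

```text
clock: 6.65
eef_pos: [0.4688, -0.0085, 0.3227]
tool_rot: [-0.135, 0.991, 0.0, -0.0]
ft_force: [-0.1, -0.3, 0.3]
grip_width: 0.0596
grasp_force: 0.0
```

```bash
python3 - <<'E'
from h import *
plan((.469,-.010,.223),np.deg2rad(105.4))
print(bot.get_obs()['grip_width'])
E
```

```text
tcp [ 0.4688 -0.0085  0.3227] clk 6.65 F [-0.1 -0.3  0.3] closing deg 105.51 zaxis [-0.  0. -1.]
units [ 0.    -0.005  0.332] yaw 0.002
0.05961629114159759
```

Emit:
jog_arm(deltas=[{"fingers":0.7,"delta_pos":[0,-0.005,0.1],"yaw":0},{"fingers":0.7,"delta_pos":[0,-0.005,0.2],"yaw":0},{"fingers":0.7,"delta_pos":[0,-0.005,0.29],"yaw":0},{"fingers":0.7,"delta_pos":[0,-0.005,0.332],"yaw":0},{"fingers":0.7,"delta_pos":[0,-0.005,0.332],"yaw":0},{"fingers":0,"delta_pos":[0,-0.005,0.332],"yaw":0},{"fingers":0,"delta_pos":[0,-0.005,0.332],"yaw":0},{"fingers":0,"delta_pos":[0,-0.005,0.332],"yaw":0},{"fingers":0,"delta_pos":[0,-0.005,0.332],"yaw":0}])

```text
clock: 7.55
eef_pos: [0.4698, -0.0094, 0.2248]
tool_rot: [-0.135, 0.991, 0.001, 0.001]
ft_force: [-2.2, 3.0, 6.7]
grip_width: 0.0331
grasp_force: 59.6
```

```bash
python3 - <<'E'
from h import *
plan((.469,-.010,.223),np.deg2rad(105.4))
c=cam('side'); cv2.imwrite('pics/s3.png',cv2.resize(c['image'][150:270,250:410,::-1],None,fx=4.5,fy=4.5,interpolation=cv2.INTER_CUBIC))
E
```

```text
tcp [ 0.4698 -0.0094  0.2248] clk 7.55 F [-2.2  3.   6.7] closing deg 105.53 zaxis [ 0.002  0.002 -1.   ]
units [ 0.003 -0.001  0.006] yaw 0.003
```

View pics/s3.png

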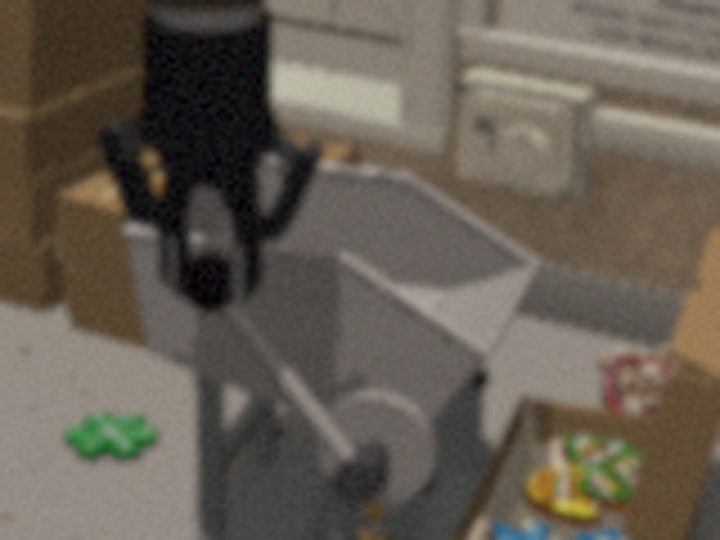

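The ball at (208,280) now sits between the fingers, and the tips end at about y=300, just above the rod. Tipping again.

Emit:
jog_arm(deltas=[{"fingers":0,"delta_pos":[0,-0.02,-0.015],"yaw":0},{"fingers":0,"delta_pos":[0,-0.04,-0.03],"yaw":0},{"fingers":0,"delta_pos":[0,-0.061,-0.043],"yaw":0},{"fingers":0,"delta_pos":[0,-0.083,-0.056],"yaw":0},{"fingers":0,"delta_pos":[0,-0.105,-0.067],"yaw":0},{"fingers":0,"delta_pos":[0,-0.128,-0.078],"yaw":0},{"fingers":0,"delta_pos":[0,-0.151,-0.087],"yaw":0},{"fingers":0,"delta_pos":[0,-0.175,-0.095],"yaw":0}])

```text
clock: 8.4
eef_pos: [0.482, -0.0571, 0.2574]
tool_rot: [-0.136, 0.991, 0.004, 0.002]
ft_force: [-13.8, 10.4, 28.0]
grip_width: 0.0327
grasp_force: 61.3
```

Upward reaction of 28 N: the path is a little low, or the tips are crowding the rod. I'll raise 4 mm and loosen to a close guide.

Emit:
jog_arm(deltas=[{"fingers":0,"delta_pos":[0,0,-0.012],"yaw":0},{"fingers":0.43,"delta_pos":[0,0,-0.018],"yaw":0},{"fingers":0.43,"delta_pos":[0,0,-0.018],"yaw":0}])

```text
clock: 8.7
eef_pos: [0.4843, -0.0625, 0.258]
tool_rot: [-0.134, 0.991, -0.002, 0.001]
ft_force: [0.5, -3.2, 1.5]
grip_width: 0.0369
grasp_force: 1.7
```

```bash
python3 - <<'E'
from h import *
plan((.469,-.010,.223),np.deg2rad(105.4))
o=bot.get_obs();print(o['grip_width'],o['grasp_force'])
c=cam('side'); cv2.imwrite('pics/s4.png',cv2.resize(c['image'][150:270,250:410,::-1],None,fx=4.5,fy=4.5,interpolation=cv2.INTER_CUBIC))
for q in (.45,.5,.6,.7,.8,.9,1.,1.1,1.2,1.25,1.3,1.35,1.396,1.41):
    a=np.deg2rad(40)-q; b=np.deg2rad(40)-.4
    print(q,((np.sin(a)-np.sin(b))*.5).round(3),(-(np.cos(a)-np.cos(b))*.5).round(3))
E
```

```text
tcp [ 0.4843 -0.0625  0.258 ] clk 8.7 F [ 0.5 -3.2  1.5] closing deg 105.45 zaxis [ 0.003 -0.004 -1.   ]
units [0.003 0.183 0.116] yaw 0.001
0.03691355895758738 1.6625313833355904
0.45 -0.024 -0.007
0.5 -0.048 -0.012
0.6 -0.098 -0.02
0.7 -0.148 -0.022
0.8 -0.198 -0.019
0.9 -0.247 -0.012
1.0 -0.296 0.001
1.1 -0.342 0.018
1.2 -0.387 0.04
1.25 -0.409 0.052
1.3 -0.43 0.066
1.35 -0.45 0.08
1.396 -0.468 0.095
1.41 -0.473 0.099
```

View pics/s4.png

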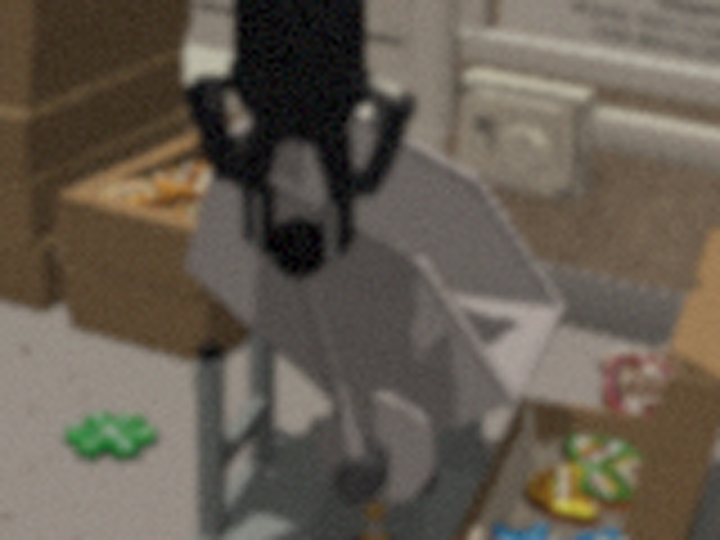

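The hopper is held at about 0.4 rad, with the ball at (298,245) between the fingers. Continuing at about 0.08 m/s.

Emit:
jog_arm(deltas=[{"fingers":0.43,"delta_pos":[0,-0.024,-0.002],"yaw":0},{"fingers":0.43,"delta_pos":[0,-0.048,-0.006],"yaw":0},{"fingers":0.43,"delta_pos":[0,-0.073,-0.011],"yaw":0},{"fingers":0.43,"delta_pos":[0,-0.098,-0.014],"yaw":0},{"fingers":0.43,"delta_pos":[0,-0.123,-0.016],"yaw":0},{"fingers":0.43,"delta_pos":[0,-0.148,-0.016],"yaw":0},{"fingers":0.43,"delta_pos":[0,-0.173,-0.015],"yaw":0},{"fingers":0.43,"delta_pos":[0,-0.198,-0.013],"yaw":0},{"fingers":0.43,"delta_pos":[0,-0.222,-0.01],"yaw":0},{"fingers":0.43,"delta_pos":[0,-0.247,-0.006],"yaw":0},{"fingers":0.43,"delta_pos":[0,-0.272,0],"yaw":0},{"fingers":0.43,"delta_pos":[0,-0.296,0.007],"yaw":0}])

```text
clock: 9.95
eef_pos: [0.5073, -0.1473, 0.2548]
tool_rot: [-0.135, 0.991, -0.0, -0.0]
ft_force: [0.3, 0.2, -0.4]
grip_width: 0.0368
grasp_force: 0.0
```

```bash
cat > ball.py <<'E'
from h import *
c=cam('side'); P=cloud(c); I=c['image'].astype(int)
# lever-plane geometry in stand frame
pv=np.array([.6335,-.0645,.12]); X=np.array([np.cos(PSI),np.sin(PSI),0]);Y=np.array([-np.sin(PSI),np.cos(PSI),0])
D=P-pv; s=np.stack([D@X,D@Y,D[...,2]],-1)
# rod points: near lever plane, between r .05 and .12
m=(abs(s[...,0]+.145)<.02)&(np.hypot(s[...,1],s[...,2])>.05)&(np.hypot(s[...,1],s[...,2])<.115)&(s[...,2]>.02)&(I.max(-1)>60)
Q=s[m]; a=np.arctan2(Q[:,1],Q[:,2]); print('rod pts',m.sum(),'hopper angle',np.deg2rad(40)-np.median(a))
E
python3 - <<'E'
import ball
from h import *
plan((.469,-.010,.223),np.deg2rad(105.4)); o=bot.get_obs();print(o['grip_width'],o['grasp_force'])
E
```

```text
rod pts 95 hopper angle 1.0242748287134795
tcp [ 0.5075 -0.1483  0.2542] clk 10.0 F [ 1.5 -2.1  0.5] closing deg 105.44 zaxis [-0.    -0.001 -1.   ]
units [0.001 0.479 0.103] yaw 0.001
0.03675837325169259 0.01873323752079159
```

Emit:
jog_arm(deltas=[{"fingers":0.43,"delta_pos":[0,-0.023,0.006],"yaw":0},{"fingers":0.43,"delta_pos":[0,-0.046,0.014],"yaw":0},{"fingers":0.43,"delta_pos":[0,-0.069,0.023],"yaw":0},{"fingers":0.43,"delta_pos":[0,-0.091,0.034],"yaw":0},{"fingers":0.43,"delta_pos":[0,-0.113,0.046],"yaw":0},{"fingers":0.43,"delta_pos":[0,-0.134,0.059],"yaw":0},{"fingers":0.43,"delta_pos":[0,-0.154,0.073],"yaw":0},{"fingers":0.43,"delta_pos":[0,-0.173,0.088],"yaw":0},{"fingers":0.43,"delta_pos":[0,-0.178,0.09],"yaw":0},{"fingers":0.43,"delta_pos":[0,-0.178,0.09],"yaw":0},{"fingers":0.43,"delta_pos":[0,-0.178,0.09],"yaw":0}])

```text
clock: 11.1
eef_pos: [0.521, -0.196, 0.2276]
tool_rot: [-0.135, 0.991, 0.002, -0.0]
ft_force: [-0.9, 4.8, 0.7]
grip_width: 0.0367
grasp_force: 2.7
```

```bash
python3 - <<'E'
import ball
from h import *
plan((.469,-.010,.223),np.deg2rad(105.4)); o=bot.get_obs();print(o['grip_width'],o['grasp_force'])
t=cam('top'); w=cam('wrist')
a=cv2.resize(t['image'][125:285,235:445,::-1],(400,305)); b=cv2.resize(w['image'][:,:,::-1],(400,305)); e=cv2.resize(ball.c['image'][150:300,240:440,::-1],(400,300))
cv2.imwrite('pics/t5.png',np.vstack([np.hstack([a,b])[:300],np.hstack([e,e*0])]))
E
```

```text
rod pts 100 hopper angle 1.3880457710966736
tcp [ 0.521  -0.196   0.2276] clk 11.15 F [-0.4  5.3  0.7] closing deg 105.57 zaxis [-0.001  0.004 -1.   ]
units [0.    0.644 0.018] yaw 0.004
0.036881355842204706 2.5974930077791214
```

View pics/t5.png

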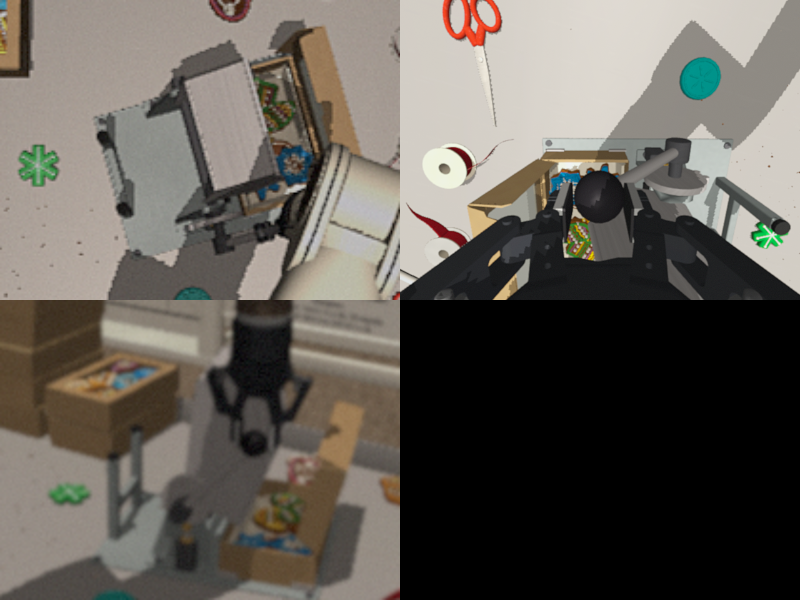

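Top: the hopper has tipped over the box, and its back hides the contents. Wrist: the ball (598,197) is between the fingers. Side: lever and ball at (253,440). The measured angle is 1.39, fully tipped. I'll wait for the sliding to finish, then count the gingerbread colour in the box.

Emit:
jog_arm(deltas=[{"fingers":0.43,"delta_pos":[0,0,0],"yaw":0},{"fingers":0.43,"delta_pos":[0,0,0],"yaw":0},{"fingers":0.43,"delta_pos":[0,0,0],"yaw":0},{"fingers":0.43,"delta_pos":[0,0,0],"yaw":0},{"fingers":0.43,"delta_pos":[0,0,0],"yaw":0},{"fingers":0.43,"delta_pos":[0,0,0],"yaw":0},{"fingers":0.43,"delta_pos":[0,0,0],"yaw":0},{"fingers":0.43,"delta_pos":[0,0,0],"yaw":0}])

```text
clock: 12.05
eef_pos: [0.5209, -0.196, 0.2276]
tool_rot: [-0.136, 0.991, 0.002, -0.0]
ft_force: [-1.3, 4.3, 1.1]
grip_width: 0.0369
grasp_force: 2.6
```

```bash
cat > brown.py <<'E'
from h import *
import pickle
pv=np.array([.6335,-.0645,0]); X=np.array([np.cos(PSI),np.sin(PSI),0]);Y=np.array([-np.sin(PSI),np.cos(PSI),0])
def br(c,n):
    P=cloud(c)-pv; s=np.stack([P@X,P@Y,P[...,2]],-1)
    h=cv2.cvtColor(c['image'],cv2.COLOR_RGB2HSV).astype(int)
    m=(h[...,0]>5)&(h[...,0]<16)&(h[...,1]>165)&(h[...,2]>80)&(abs(s[...,0])<.14)&(s[...,1]<.15)&(s[...,1]>-.3)&(s[...,2]>.006)
    k,l,st,ce=cv2.connectedComponentsWithStats(m.astype(np.uint8))
    for i in range(1,k):
        if st[i,4]>12: print(n,st[i,4],ce[i].round(),'stand xyz mm',(np.median(s[l==i],0)*1000).round())
if __name__=='__main__':
    d=pickle.load(open('c0.pkl','rb'))
    br(d['top'],'start top'); br(d['side'],'start side')
    for n in('top','side','wrist'): br(cam(n),n)
E
python3 brown.py
```

```text
start top 31 [299. 192.] stand xyz mm [ 55.  96. 164.]
start top 29 [306. 190.] stand xyz mm [ 54.  80. 163.]
start top 45 [311. 198.] stand xyz mm [ 30.  69. 164.]
start top 32 [297. 199.] stand xyz mm [ 38. 110. 163.]
start top 45 [303. 205.] stand xyz mm [ 18.  96. 164.]
start top 64 [315. 218.] stand xyz mm [-26.  73. 164.]
wrist 72 [273. 269.] stand xyz mm [ -83. -141.   37.]
wrist 18 [305. 267.] stand xyz mm [ -85. -108.   32.]
wrist 14 [345. 274.] stand xyz mm [-76. -65.  30.]
wrist 25 [249. 276.] stand xyz mm [ -76. -167.   36.]
wrist 80 [281. 347.] stand xyz mm [   7. -136.   42.]
```

Both show as scattered brown patches inside the box region (z 30–42 mm), though the box's own contents confuse this. Easing back now; I'll recheck the hopper floor once it is upright.

Emit:
jog_arm(deltas=[{"fingers":0.43,"delta_pos":[0,0.02,-0.015],"yaw":0},{"fingers":0.43,"delta_pos":[0,0.04,-0.03],"yaw":0},{"fingers":0.43,"delta_pos":[0,0.061,-0.043],"yaw":0},{"fingers":0.43,"delta_pos":[0,0.083,-0.056],"yaw":0},{"fingers":0.43,"delta_pos":[0,0.105,-0.067],"yaw":0},{"fingers":0.43,"delta_pos":[0,0.128,-0.078],"yaw":0},{"fingers":0.43,"delta_pos":[0,0.151,-0.087],"yaw":0},{"fingers":0.43,"delta_pos":[0,0.175,-0.095],"yaw":0},{"fingers":0.43,"delta_pos":[0,0.199,-0.101],"yaw":0},{"fingers":0.43,"delta_pos":[0,0.223,-0.107],"yaw":0},{"fingers":0.43,"delta_pos":[0,0.247,-0.111],"yaw":0},{"fingers":0.43,"delta_pos":[0,0.272,-0.115],"yaw":0}])

```text
clock: 13.4
eef_pos: [0.4991, -0.1183, 0.2622]
tool_rot: [-0.135, 0.991, 0.001, -0.0]
ft_force: [0.0, 1.5, -0.6]
grip_width: 0.0367
grasp_force: 0.8
```

```bash
python3 - <<'E'
import ball
from h import *
plan((.469,-.010,.228),np.deg2rad(105.4))
for q in (.75,.7,.65,.6,.55,.5,.45,.4,.35,.3,.25,.2,.15,.1,.05,0):
    a=np.deg2rad(40)-q; b=np.deg2rad(40)-.796
    print(q,((np.sin(a)-np.sin(b))*.5).round(3),(-(np.cos(a)-np.cos(b))*.5).round(3))
E
```

```text
rod pts 98 hopper angle 0.8323753740491193
tcp [ 0.4988 -0.1172  0.2624] clk 13.45 F [-0.2  1.3 -0.1] closing deg 105.57 zaxis [-0.001  0.002 -1.   ]
units [-0.     0.37   0.116] yaw 0.004
0.75 0.023 -0.002
0.7 0.048 -0.002
0.65 0.073 -0.002
0.6 0.098 0.0
0.55 0.123 0.003
0.5 0.147 0.007
0.45 0.172 0.013
0.4 0.196 0.02
0.35 0.219 0.028
0.3 0.243 0.037
0.25 0.265 0.047
0.2 0.288 0.058
0.15 0.309 0.071
0.1 0.33 0.084
0.05 0.351 0.099
0 0.37 0.115
```

Still in hand at 0.83 rad. Continuing down to about 0.3.

Emit:
jog_arm(deltas=[{"fingers":0.43,"delta_pos":[0,0.023,-0.002],"yaw":0},{"fingers":0.43,"delta_pos":[0,0.048,-0.002],"yaw":0},{"fingers":0.43,"delta_pos":[0,0.073,-0.002],"yaw":0},{"fingers":0.43,"delta_pos":[0,0.098,0],"yaw":0},{"fingers":0.43,"delta_pos":[0,0.123,0.003],"yaw":0},{"fingers":0.43,"delta_pos":[0,0.147,0.007],"yaw":0},{"fingers":0.43,"delta_pos":[0,0.172,0.013],"yaw":0},{"fingers":0.43,"delta_pos":[0,0.196,0.02],"yaw":0},{"fingers":0.43,"delta_pos":[0,0.208,0.024],"yaw":0},{"fingers":0.43,"delta_pos":[0,0.219,0.028],"yaw":0},{"fingers":0.43,"delta_pos":[0,0.231,0.033],"yaw":0},{"fingers":0.43,"delta_pos":[0,0.243,0.037],"yaw":0}])

```text
clock: 14.65
eef_pos: [0.48, -0.0486, 0.2511]
tool_rot: [-0.135, 0.991, 0.0, -0.0]
ft_force: [0.2, 0.1, 0.1]
grip_width: 0.0369
grasp_force: 0.0
```

```bash
python3 - <<'E'
import ball
from h import *
plan((.469,-.010,.228),np.deg2rad(105.4))
E
```

```text
rod pts 103 hopper angle 0.36805981491882817
tcp [ 0.4795 -0.0479  0.2508] clk 14.7 F [ 0.2  2.7 -2. ] closing deg 105.52 zaxis [-0.001  0.002 -1.   ]
units [-0.     0.131  0.076] yaw 0.003
```

Emit:
jog_arm(deltas=[{"fingers":0.43,"delta_pos":[0,0.011,0.005],"yaw":0},{"fingers":0.43,"delta_pos":[0,0.022,0.01],"yaw":0},{"fingers":0.43,"delta_pos":[0,0.034,0.015],"yaw":0},{"fingers":0.43,"delta_pos":[0,0.045,0.021],"yaw":0},{"fingers":0.43,"delta_pos":[0,0.066,0.034],"yaw":0},{"fingers":0.43,"delta_pos":[0,0.087,0.047],"yaw":0},{"fingers":0.43,"delta_pos":[0,0.108,0.062],"yaw":0},{"fingers":0.43,"delta_pos":[0,0.127,0.076],"yaw":0},{"fingers":0.43,"delta_pos":[0,0.133,0.078],"yaw":0},{"fingers":0.43,"delta_pos":[0,0.136,0.078],"yaw":0},{"fingers":0.43,"delta_pos":[0,0.136,0.078],"yaw":0}])

```text
clock: 15.8
eef_pos: [0.4697, -0.01, 0.2285]
tool_rot: [-0.135, 0.991, -0.0, 0.001]
ft_force: [-0.9, 1.7, -1.7]
grip_width: 0.0367
grasp_force: 0.8
```

```bash
python3 - <<'E'
import ball
from h import *
plan((.469,-.010,.228),np.deg2rad(105.4))
import brown
for n in('top','wrist'): brown.br(cam(n),n)
E
```

```text
rod pts 104 hopper angle 0.052750253899999655
tcp [ 0.4696 -0.0099  0.2285] clk 15.85 F [-0.6  1.6 -1.2] closing deg 105.48 zaxis [ 0.001 -0.    -1.   ]
units [0.002 0.    0.002] yaw 0.002
top 44 [377. 206.] stand xyz mm [ -27. -116.   31.]
wrist 19 [150. 259.] stand xyz mm [-92. -80.  30.]
wrist 26 [152. 267.] stand xyz mm [-83. -79.  32.]
wrist 31 [127. 267.] stand xyz mm [ -84. -106.   31.]
wrist 37 [ 80. 268.] stand xyz mm [ -85. -151.   37.]
wrist 35 [100. 270.] stand xyz mm [ -83. -129.   36.]
wrist 107 [115. 281.] stand xyz mm [ -68. -120.   33.]
wrist 15 [ 80. 291.] stand xyz mm [ -59. -155.   39.]
wrist 23 [121. 306.] stand xyz mm [ -39. -118.   33.]
wrist 14 [110. 318.] stand xyz mm [ -23. -135.   31.]
wrist 72 [131. 327.] stand xyz mm [ -11. -111.   33.]
wrist 37 [ 98. 348.] stand xyz mm [   8. -146.   43.]
```

Upright again (same ball position as at the start), and nothing brown remains in the hopper; what is left is all in the box at z 31–43 mm. Releasing, lifting, and measuring the lid.

Emit:
jog_arm(deltas=[{"fingers":0.7,"delta_pos":[0,-0.003,0],"yaw":0},{"fingers":0.7,"delta_pos":[0,-0.003,0],"yaw":0},{"fingers":0.7,"delta_pos":[0,-0.003,-0.1],"yaw":0},{"fingers":0.7,"delta_pos":[0,-0.003,-0.25],"yaw":0},{"fingers":0.2,"delta_pos":[0,-0.15,-0.33],"yaw":0},{"fingers":0,"delta_pos":[0,-0.3,-0.33],"yaw":0},{"fingers":0,"delta_pos":[0,-0.3,-0.33],"yaw":0}])

```text
clock: 16.65
eef_pos: [0.4949, -0.101, 0.3277]
tool_rot: [-0.132, 0.991, -0.002, 0.001]
ft_force: [0.9, 1.0, 0.8]
grip_width: 0.0162
grasp_force: 0.0
```

```bash
python3 - <<'E'
import ball
from h import *
from brown import br
w=cam('wrist'); t=cam('top')
br(t,'top')
pv=np.array([.6335,-.0645,0]);X,Y=ball.X,ball.Y
for n,c in(('side',ball.c),('top',t),('wrist',w)):
    P=cloud(c)-pv; s=np.stack([P@X,P@Y,P[...,2]],-1)
    for z in (.09,.12,.15,.17,.19,.2,.21):
        m=(abs(s[...,2]-z)<.006)&(abs(s[...,0])<.125)&(s[...,1]<-.13)&(s[...,1]>-.29)
        if m.sum()>5: print(n,z,m.sum(),'y',np.percentile(s[m][:,1],[5,50,95]).round(3),'x',np.percentile(s[m][:,0],[2,98]).round(3))
plan(pv+X*-.095+Y*-.262+[0,0,.3],np.deg2rad(105.4))
a=cv2.resize(t['image'][125:285,235:445,::-1],(400,305)); b=cv2.resize(w['image'][:,:,::-1],(400,305))
cv2.imwrite('pics/t6.png',np.hstack([a,b]))
E
```

```text
rod pts 103 hopper angle 0.05648114725331721
top 33 [378. 204.] stand xyz mm [ -23. -123.   31.]
side 0.09 56 y [-0.191 -0.178 -0.16 ] x [-0.121  0.119]
side 0.12 60 y [-0.199 -0.183 -0.165] x [-0.122 -0.112]
side 0.15 64 y [-0.205 -0.188 -0.17 ] x [-0.121 -0.111]
side 0.17 61 y [-0.21  -0.192 -0.174] x [-0.122 -0.113]
side 0.19 65 y [-0.213 -0.195 -0.178] x [-0.121 -0.114]
side 0.2 281 y [-0.217 -0.207 -0.188] x [-0.121  0.107]
side 0.21 322 y [-0.203 -0.19  -0.177] x [-0.107  0.102]
top 0.09 140 y [-0.195 -0.192 -0.187] x [-0.109  0.115]
top 0.12 24 y [-0.2   -0.198 -0.168] x [-0.115  0.116]
top 0.15 14 y [-0.207 -0.188 -0.17 ] x [-0.116  0.116]
top 0.17 12 y [-0.205 -0.189 -0.175] x [-0.064  0.117]
top 0.19 24 y [-0.217 -0.198 -0.177] x [-0.104  0.117]
top 0.2 633 y [-0.216 -0.206 -0.191] x [-0.112  0.113]
top 0.21 770 y [-0.206 -0.188 -0.176] x [-0.105  0.103]
wrist 0.09 984 y [-0.194 -0.192 -0.165] x [-0.116  0.118]
wrist 0.12 1139 y [-0.2   -0.198 -0.177] x [-0.117  0.054]
wrist 0.15 1336 y [-0.206 -0.205 -0.186] x [-0.117  0.043]
wrist 0.17 364 y [-0.21  -0.208 -0.172] x [-0.118  0.04 ]
wrist 0.19 243 y [-0.214 -0.198 -0.174] x [-0.118 -0.107]
wrist 0.2 3017 y [-0.215 -0.203 -0.191] x [-0.117  0.022]
wrist 0.21 2365 y [-0.196 -0.185 -0.175] x [-0.105  0.009]
tcp [ 0.493  -0.0967  0.3266] clk 16.8 F [-0.7  0.1  0.3] closing deg 105.44 zaxis [-0.001  0.    -1.   ]
units [-0.163 -0.895  0.088] yaw 0.001
```

View pics/t6.png

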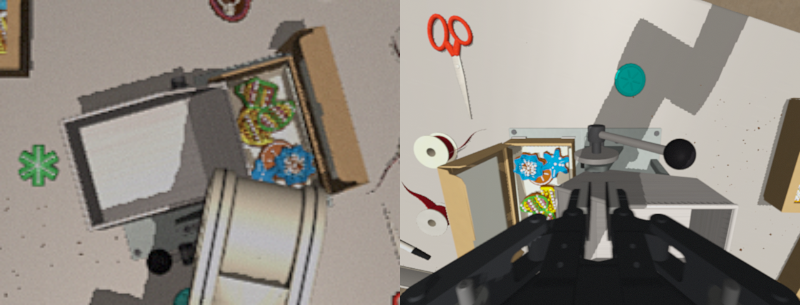

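Left: the hopper is empty and upright. The brown round shows in the box at (283,150) among the old blue ones, and the bench around the stand is clean. Right: the fingers are shut and the ball (680,153) is free. The lid leans at about 1.79 rad, outer face at stand y ≈ -0.215 near its top. Moving behind the lid.

Emit:
jog_arm(deltas=[{"fingers":0,"delta_pos":[-0.08,-0.45,0],"yaw":0},{"fingers":0,"delta_pos":[-0.163,-0.895,0],"yaw":0},{"fingers":0,"delta_pos":[-0.163,-0.895,0],"yaw":0},{"fingers":0,"delta_pos":[-0.163,-0.895,0],"yaw":0},{"fingers":0,"delta_pos":[-0.163,-0.895,0],"yaw":0},{"fingers":0,"delta_pos":[-0.163,-0.895,0],"yaw":0},{"fingers":0,"delta_pos":[-0.163,-0.895,0],"yaw":0},{"fingers":0,"delta_pos":[-0.163,-0.895,0.15],"yaw":0},{"fingers":0,"delta_pos":[-0.163,-0.895,0.3],"yaw":0},{"fingers":0,"delta_pos":[-0.163,-0.895,0.45],"yaw":0},{"fingers":0,"delta_pos":[-0.163,-0.895,0.53],"yaw":0},{"fingers":0,"delta_pos":[-0.163,-0.895,0.53],"yaw":0}])

```text
clock: 18.0
eef_pos: [0.6094, -0.3381, 0.1632]
tool_rot: [-0.136, 0.991, 0.003, -0.004]
ft_force: [-0.8, 1.2, -0.8]
grip_width: 0.0001
grasp_force: 0.0
```

```bash
cat > lid.py <<'E'
from h import *
pv=np.array([.6335,-.0645,0]);X=np.array([np.cos(PSI),np.sin(PSI),0]);Y=np.array([-np.sin(PSI),np.cos(PSI),0])
o=bot.get_obs();d=o['eef_pos']-pv
print('tcp stand mm',(np.array([d@X,d@Y,d[2]])*1000).round(1),'F',o['ft_force'].round(1),o['joint_pos'].round(2),o['clock'])
def lid():
    for n in('top','side'):
        c=cam(n); P=cloud(c)-pv; s=np.stack([P@X,P@Y,P[...,2]],-1)
        m=(abs(s[...,0])<.11)&(s[...,1]>-.24)&(s[...,1]<-.02)&(s[...,2]>.05)&(s[...,2]<.215)&(s[...,0]>.02)
        q=s[m]; print(n,m.sum(),'far half: y pct',np.percentile(q[:,1],[2,50,98]).round(3),'z pct',np.percentile(q[:,2],[2,50,98]).round(3))
        for y in (-.17,-.14,-.11,-.08,-.05):
            k=abs(q[:,1]-y)<.006
            if k.sum()>4: print('   y',y,'z med/max',np.median(q[k][:,2]).round(3),q[k][:,2].max().round(3))
E
python3 -c "import lid"
```

```text
tcp stand mm [ -95.9 -257.3  163.2] F [-0.8  1.2 -0.8] [-0.51  0.69  0.53  1.42  0.   -0.78] 18.0
```

Emit:
jog_arm(deltas=[{"fingers":0,"delta_pos":[0,0.07,0],"yaw":0},{"fingers":0,"delta_pos":[0,0.12,0],"yaw":0},{"fingers":0,"delta_pos":[0,0.16,0],"yaw":0},{"fingers":0,"delta_pos":[0,0.2,0],"yaw":0},{"fingers":0,"delta_pos":[0,0.245,0],"yaw":0},{"fingers":0,"delta_pos":[0,0.29,0],"yaw":0},{"fingers":0,"delta_pos":[0,0.335,0.015],"yaw":0},{"fingers":0,"delta_pos":[0,0.375,0.035],"yaw":0},{"fingers":0,"delta_pos":[0,0.375,0.035],"yaw":0}])

```text
clock: 18.9
eef_pos: [0.582, -0.2315, 0.1587]
tool_rot: [-0.136, 0.991, 0.0, 0.0]
ft_force: [-0.4, 0.1, -1.1]
grip_width: 0.0001
grasp_force: 0.0
```

```bash
python3 -c "
import lid;lid.lid()"
```

```text
tcp stand mm [ -94.  -147.3  158.7] F [-0.4  0.1 -1.1] [-0.38  0.53  0.24  1.28  0.   -0.65] 18.9
top 1378 far half: y pct [-0.184 -0.107 -0.023] z pct [0.063 0.173 0.192]
   y -0.17 z med/max 0.098 0.111
   y -0.14 z med/max 0.155 0.168
   y -0.11 z med/max 0.182 0.189
   y -0.08 z med/max 0.172 0.178
   y -0.05 z med/max 0.176 0.196
side 473 far half: y pct [-0.188 -0.057 -0.021] z pct [0.053 0.119 0.199]
   y -0.17 z med/max 0.1 0.113
   y -0.14 z med/max 0.163 0.167
   y -0.05 z med/max 0.174 0.197
```

The lid is following (about 60°). Continuing down.

Emit:
jog_arm(deltas=[{"fingers":0,"delta_pos":[0,0.04,0.035],"yaw":0},{"fingers":0,"delta_pos":[0,0.08,0.08],"yaw":0},{"fingers":0,"delta_pos":[0,0.11,0.115],"yaw":0},{"fingers":0,"delta_pos":[0,0.137,0.153],"yaw":0},{"fingers":0,"delta_pos":[0,0.155,0.195],"yaw":0},{"fingers":0,"delta_pos":[0,0.17,0.237],"yaw":0},{"fingers":0,"delta_pos":[0,0.178,0.275],"yaw":0},{"fingers":0,"delta_pos":[0,0.183,0.3],"yaw":0},{"fingers":0,"delta_pos":[0,0.183,0.315],"yaw":0},{"fingers":0,"delta_pos":[0,0.183,0.325],"yaw":0},{"fingers":0,"delta_pos":[0,0.183,0.325],"yaw":0}])

```text
clock: 20.1
eef_pos: [0.5673, -0.1809, 0.0633]
tool_rot: [-0.135, 0.991, -0.0, 0.001]
ft_force: [-7.2, 3.3, 16.5]
grip_width: 0.0001
grasp_force: 8.4
```

```bash
python3 -c "
import lid;lid.lid()"
```

```text
tcp stand mm [-94.7 -94.7  63.3] F [-7.2  3.3 16.5] [-0.31  0.54  0.    1.03  0.   -0.58] 20.1
top 1511 far half: y pct [-0.184 -0.112 -0.024] z pct [0.058 0.065 0.187]
   y -0.17 z med/max 0.065 0.07
   y -0.14 z med/max 0.064 0.071
   y -0.11 z med/max 0.064 0.074
   y -0.08 z med/max 0.064 0.071
   y -0.05 z med/max 0.176 0.194
side 331 far half: y pct [-0.188 -0.152 -0.021] z pct [0.053 0.065 0.195]
   y -0.17 z med/max 0.064 0.067
   y -0.14 z med/max 0.064 0.067
   y -0.11 z med/max 0.064 0.065
```

The lid is flat at 64 mm and pressed down. Lifting away to check that everything stays.

Emit:
jog_arm(deltas=[{"fingers":0,"delta_pos":[0,0,-0.03],"yaw":0},{"fingers":0,"delta_pos":[0,0,-0.1],"yaw":0},{"fingers":0,"delta_pos":[0,-0.1,-0.25],"yaw":0},{"fingers":0,"delta_pos":[0.1,-0.3,-0.4],"yaw":0},{"fingers":0,"delta_pos":[0.3,-0.5,-0.6],"yaw":0},{"fingers":0,"delta_pos":[0.5,-0.5,-0.7],"yaw":0},{"fingers":0,"delta_pos":[0.5,-0.5,-0.7],"yaw":0},{"fingers":0,"delta_pos":[0.5,-0.5,-0.7],"yaw":0},{"fingers":0,"delta_pos":[0.5,-0.5,-0.7],"yaw":0},{"fingers":0,"delta_pos":[0.5,-0.5,-0.7],"yaw":0}])

```text
clock: 21.2
eef_pos: [0.4628, -0.3666, 0.2709]
tool_rot: [-0.134, 0.991, -0.001, 0.001]
ft_force: [-0.1, -0.0, -0.1]
grip_width: 0.0001
grasp_force: 0.0
```

```bash
python3 -c "
import lid,ball;lid.lid()
from h import *
from brown import br
import pickle
t=cam('top');br(t,'top')
d=pickle.load(open('c0.pkl','rb'))
for n,u,v in [('pack',195,272),('green',255,211),('turq',336,286),('sci',455,282),('spool',457,203)]: print(n,np.abs(t['image'][v-12:v+12,u-12:u+12].astype(int)-d['top']['image'][v-12:v+12,u-12:u+12]).mean())
P=cloud(t);I=t['image'].astype(int).max(-1)
m=(I<60)&(P[...,2]>.19)&(P[...,2]<.26)&(np.hypot(P[...,0]-.468,P[...,1]+.009)<.03);print('ball',np.median(P[m],0))
"
```

```text
tcp stand mm [-244.8 -245.9  270.9] F [-0.1 -0.  -0.1] [-0.67  0.41  0.35  1.51  0.   -0.94] 21.2
rod pts 104 hopper angle 0.05282115075215432
top 1511 far half: y pct [-0.184 -0.112 -0.024] z pct [0.058 0.065 0.188]
   y -0.17 z med/max 0.064 0.071
   y -0.14 z med/max 0.064 0.073
   y -0.11 z med/max 0.064 0.071
   y -0.08 z med/max 0.063 0.07
   y -0.05 z med/max 0.176 0.195
side 841 far half: y pct [-0.186 -0.094 -0.021] z pct [0.06  0.065 0.196]
   y -0.17 z med/max 0.065 0.068
   y -0.14 z med/max 0.064 0.068
   y -0.11 z med/max 0.064 0.067
   y -0.08 z med/max 0.065 0.068
   y -0.05 z med/max 0.173 0.194
pack 3.5659722222222223
green 2.986111111111111
turq 69.03067129629629
sci 18.42476851851852
spool 21.00636574074074
ball [ 0.46808039 -0.00944571  0.24880345]
```

```bash
python3 -c "
from workcell import bot
print(bot.job_done())"
```

```text
the job is handed in; nothing more can be done
None
```

I handed the job in at about 21 s: the hopper was tipped to its stop and guided back upright, and the lid is shut flat with the arm clear. One early grip slipped and the hopper swung back by itself before anything had tipped. Of the gingerbreads I saw only the round in the box, and I infer the star from the empty hopper. The turquoise look-alike, scissors and ribbon were blocked or shaded in my last camera check, though the arm never went near them.

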